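Roll a round bar into the vee cradle and clamp it against the stop

ROBOT

A 7-joint arm with a two-finger parallel gripper is mounted at the origin on a cart in front of the work surface, level with it; the furniture and walls round the work are solid. World frame = base frame: x ahead of the robot, y to its left, z up, the work surface at z = 0. Lengths are in m, angles in rad, forces in N, time in s.
With the tool pointing down it reaches from about 0.425 to 0.925 m from the base axis. Payload 6.8 kg.
Tool frame: the origin (TCP) lies on the front face of the gripper's body, between the roots of the fingers; the fingertips stand 73 mm ahead of it and the grasp point (between the pads) lies 54 mm ahead of it (bot.finger_overhang is the z of the fingertips in the tool frame, in m); z points along the fingers, y is the line along which they close (so a half turn about z gives the same grasp; the last joint's range is limited). The gripper opens to 85 mm and grips with 20 to 120 N. Pads are 22 mm wide; open, the fingers measure 114 mm over their backs; the gripper's body (76 mm by 85 mm) begins 54 mm behind the grasp point. The pads swing forward as they close: fully open they stand 13 mm farther back than shut.
Start: joints at [1.205, 0.477, 0.022, 1.555, -0.011, 1.109, -0.083], TCP at [0.172, -0.653, 0.304] pointing down, gripper open.
Joint ranges: [-2.96, 2.96], [-0.34, 2.1], [-1.41, 1.46], [0.24, 2.44], [-1.37, 4.51], [0.17, 1.92], [-2.96, 2.96]. Speed limits (rad/s): [2.39, 2.39, 3.14, 3.14, 3.14, 3.14, 3.14].

INTERFACE

Orientations are given as a unit quaternion [w, x, y, z].
In Python, from station import bot gives the robot as it stands.
- The arm moves only by the tool servo_tool, never from a script. Its argument "motion" is one flat list of numbers, 7 for each row, row after row: the shift along the tool's x, y, z as a fraction of full scale, then the turn, a rotation vector about the tool's x, y, z as a fraction of full scale, then the closure, from 0 (fully open) to 1 (shut). In form: [tx, ty, tz, ax, ay, az, gripper, tx, ty, tz, ax, ay, az, gripper, ...]. A call has 1 to 5 rows; each row shifts and turns the commanded pose from where the row before left it, along the tool's axes as they then stand; what a row does not reach is not made up. Full scale, the value 1, is 0.02 m for a shift and 0.15 rad for a turn. A row lasts 1/8 s, in which the tool goes at most 62.5 mm and 10.7 degrees, less where a joint would pass 70% of its speed; a pose out of reach is approached as far as the arm can. A call with a number of a shift or a turn outside -1 to 1 is refused whole. A call with a gripper value outside its range is refused whole. The fingers move at their own pace and stop on an object; "grip_force" is the grip in N (left out, the last holds). Time passes only in rows, so rows that do not move let the fingers close. It gives the time, the measured TCP pose, the force, the opening and the grip force at its end, in the units of the state.
- bot.get_obs(): the state, without advancing time (a new reading comes with each control period).
- bot.read_camera(name): name is "scene" or "top" or "wrist"; returns the picture (480x640x3 uint8, red, green, blue); there is no depth.
- bot.get_calibration(name): a dict with "mtx" (3x3 intrinsics, pixels), "k1" (the pictures are not rectified: a ray, as slopes to the right and down, at radius r is drawn at 1 + k1 r^2 times it, then the intrinsics apply), "rvec" (rotation vector, rad) and "tvec" (3), from world to camera coordinates, as OpenCV has them. Camera axes: x right, y down, z forward; pixel columns grow to the right and rows downward; lengths in m; the calibration is good to about 2 mm. A picture is of the moment at which its call begins: read the wrist's pose just before it. get_calibration takes no time and is no camera call; for the wrist camera it gives the pose at the moment of the call.
- bot.hand_in(): hands the job in; it is judged then, once.
Trained networks look in the newest picture that a camera, given by its name, has taken for a name from the list of things; names that differ only in an ending like _2 or _b are one class to them, and where a whole thing is asked for, a point or a joint stands for the part that bears it (a point fixed in the world has none). Each returns a list of dicts, best first, with "p" (0 to 1); they miss things now and then, are a little off and sometimes report something else, mostly with a low value. They report only what shows in the picture. A call takes as long as a camera call.
- bot.boxes_of(camera, name): "uv" ([column, row] in pixels, amid what is visible of it).
The state is a dict: "t": time; "q": joint angles; "joint_vel": joint speeds; "joint_torque": joint torques, N m; "eef_pos": TCP position; "tool_rot": TCP orientation; "contact_force": force on the tool from outside, world axes, zero at the start; "torque": the same for the moment, N m; "gripper_width": opening from 0.0 (shut) to 1.0 (fully open); "grasp_force": force on a finger pad.
Only numpy, scipy, OpenCV 4.12 (cv2) and the standard library are available. Lean on these libraries where they do the work, as an engineer would, in place of code of your own. Each camera call takes 0.05 s, during which the arm holds its last target. There are 200 camera calls.

TASK

Set up the round wooden bar for cross-drilling: roll it off the ledge into the vee of the jig without lifting it, let it settle, then push it along the vee until it bears on the depth stop, without shifting the stop. Then press the clamp arm down by its handle so that its rubber foot holds the bar firmly but does not dent it, and let go; leave the other things on the bench where they are.

Things in the scene. Friction and masses are not known exactly. Their poses are not given: they have to be found in the camera images.
- jig: wooden drilling jig fixed to the bench, base board 190 x 280 x 18 mm. Origin on the worktop; x across the vee (+x away from the robot at yaw 0), y along the vee towards the depth stop, z up. From -x to +x: ledge, vee with a higher far flank (to x = 36 mm, 66 mm high), clamp bracket at x = 70, y = 60 mm, 116 mm high. Ledge and vee run from y = -110 to +90 mm.
- ledge (a point): middle of the flat ledge's top, jig x = -53, y = -10 mm, 47 mm above the worktop. The ledge runs from jig x = -90 mm (rim 4 mm high along that edge) to x = -17 mm, the near lip of the vee. It is level: the bar stays where it is left, but rolls on when pushed. Axes as the jig.
- vee_line (a point): point on the line where the bar's axis lies when the bar is seated in the 90 degree vee: jig x = 0, y = 0, 55.5 mm above the worktop (apex of the vee 30 mm, near lip 47 mm above it); y axis along the vee
- round_bar: plain light-wood round bar, diameter 36 mm, length 230 mm, about 0.17 kg. Origin at its middle, on its axis; y axis along the bar, about which it turns as it rolls. It starts on the ledge, nearly parallel to the vee, 15 to 55 mm short of the stop; its tail end overhangs the ledge at -y, and still overhangs the vee by 12 mm or more when home.
- bar_head (a point): centre of the bar's end face towards the depth stop
- bar_tail (a point): centre of the bar's other end face, the one to push on. The bar drags along the vee with 1 to 3 N; a total push of 5 to 8 N brings it home against the stop.
- depth_stop: steel angle at the +y end of the vee, upright plate 34 mm wide, 8 mm thick, 66 mm high. It stands on a slide along jig y, set within 8 mm either way of y = 100 mm, and only friction holds it: a push of more than about 14 N shifts it. Origin at the foot of its face, axes as the jig.
- stop_face (a point): point on the stop's face where the bar's end bears; axes as the jig, +y is into the stop
- clamp_arm: steel clamp arm with dark wooden handle, hinged beyond the vee on an axis along jig y. Origin on the hinge; its own -x axis points along the arm to the handle's end, 190 mm from the hinge. Level when clamping, raised 0.55 to 0.8 rad at the start (a positive turn about jig y raises it). Hinge friction holds it wherever it is left: pushing it down takes 4 to 6 N at the handle.
- clamp_handle (a point): middle of the handle's top, 160 mm from the hinge; handle 80 mm long, 26 wide, 18 thick, to be pressed from above. Once the foot bears, each newton more here gives about 2.3 N on the bar. 6 N or more on the bar is firm, more than 25 N dents it: 10 to 12 N in all at the handle is right.
- clamp_hinge (a point): middle of the hinge axis, 105 mm above the worktop, axes as the jig. 70 mm from it along the arm hangs the sprung rubber foot (diameter 22 mm, 5 N per mm), over the vee. The foot's screw spindle is set differently each time (5 mm up or down), so it meets the bar anywhere between 0.08 rad above and 0.08 rad below level: feel for it.
- tape_measure: yellow tape measure, 36 x 78 x 63 mm, bystander
- sanding_block: sanding block, 62 x 113 x 31 mm, bystander

How it is judged:
On the way, in this order (a step that is already met when the one before it is completed fails the run):
1. the bar has rolled into the vee and lies seated in it (x of round_bar in the frame of vee_line between -0.003 and 0.003 m and z of round_bar in the frame of vee_line between -0.003 and 0.003 m and angle between the y axis of round_bar and the y axis of vee_line, either way round below 0.03 rad), for 0.3 s.
2. the seated bar is pressed home against the depth stop (1 N or more) (all of step 1 and contact force between round_bar and depth_stop above 1 N), for 0.02 s.
3. the clamp foot presses on the bar with 6 N or more (contact force between round_bar and clamp_arm above 6 N), for 0.2 s.
At the end, for the whole second after the job is handed in: the bar lies seated in the vee (axis within 2.5 mm of the seated line across and in height, parallel within 0.025 rad), its end within 2 mm of the stop face, the stop within 2 mm of where it was set, the clamp foot holding the bar with more than 4 N, all at rest (x of round_bar in the frame of vee_line between -0.0025 and 0.0025 m and z of round_bar in the frame of vee_line between -0.0025 and 0.0025 m and angle between the y axis of round_bar and the y axis of vee_line, either way round below 0.025 rad and y of bar_head in the frame of stop_face above -0.002 m and distance of stop_face from where it was at the start of the episode below 0.002 m and contact force between round_bar and clamp_arm above 4 N and linear speed of round_bar below 0.01 m/s); the robot touches nothing.
It fails at once if the bar is lifted (its axis more than 85 mm above the worktop; it lies at 65 mm on the ledge) (height (world z) of round_bar above 0.085 m).
It fails at once if the depth stop is shifted by 2 mm or more (distance of stop_face from where it was at the start of the episode above 0.002 m).
It fails at once if the clamp dents the bar (more than 25 N) (contact force between round_bar and clamp_arm above 25 N).
It fails at once if a bystander is moved by more than 30 mm (distance of any of tape_measure, sanding_block from where it was at the start of the episode above 0.03 m).
It also fails if it takes over 67 s, if anything falls off the work surface, if the arm or the gripper's body presses on something with over 40 N, if the wrist force passes 120 N, or if a joint passes its speed limit or range.

## Working session

There is one attempt and no reset: what is moved stays moved. The work goes in short steps, Python scripts to look and compute and a tool call to move; the robot and the scene stay as the last step left them, time stands still between calls to the robot, and variables do not carry over. Pictures are saved under pics/ and viewed, at most 13 in all, crops included, and the job is handed in when it is done.

Besides the shell and the picture viewer there is one more tool, called after "Request:" in YAML: its name, and indented under it one key for each argument. servo_tool: Moves the arm, as the interface text tells. Shift numbers are shares of 0.02 m and turn numbers shares of 0.15 rad, none past 1 either way. Its arguments: {"type":"object","properties":{"motion":{"type":"array","items":{"type":"number","minimum":-1,"maximum":1}},"grip_force":{"type":"number"}},"required":["motion"]}

```bash
mkdir -p pics; cat > h.py <<'E'
import numpy as np, cv2
from station import bot
def ray(cam,uv):
    c=bot.get_calibration(cam);K=np.array(c["mtx"]);k1=c["k1"]
    R=cv2.Rodrigues(np.array(c["rvec"],float))[0];t=np.array(c["tvec"],float).ravel()
    p=cv2.undistortPoints(np.array([[uv]],float),K,np.array([k1,0,0,0,0.]))[0,0]
    return -R.T@t, R.T@np.array([p[0],p[1],1.])
def at(cam,uv,z):
    o,d=ray(cam,uv); return o+d*(z-o[2])/d[2]
def proj(cam,P):
    c=bot.get_calibration(cam)
    return cv2.projectPoints(np.array(P,float).reshape(-1,1,3),np.array(c["rvec"],float),np.array(c["tvec"],float),np.array(c["mtx"]),np.array([c["k1"],0,0,0,0.]))[0].reshape(-1,2)
def tri(a,b):
    (o1,d1),(o2,d2)=a,b
    s=np.linalg.lstsq(np.c_[d1,-d2],o2-o1,rcond=None)[0]
    return (o1+s[0]*d1+o2+s[1]*d2)/2, np.linalg.norm(o1+s[0]*d1-o2-s[1]*d2)
def save(cam,name):
    im=bot.read_camera(cam); cv2.imwrite("pics/"+name,im[:,:,::-1]); return im
E
python3 - <<'E'
from h import *
np.set_printoptions(precision=4,suppress=True)
for c in("scene","top"):
    save(c,c+"0.png")
    print(c,"cam at",ray(c,[320,240]))
    for n in["jig","round_bar","bar_head","bar_tail","depth_stop","stop_face","clamp_arm","clamp_handle","clamp_hinge","tape_measure","sanding_block"]:
        r=bot.boxes_of(c,n); print(n,[(np.round(x["uv"],1).tolist(),round(x["p"],2)) for x in r[:2]])
o=bot.get_obs();print(o["t"],o["eef_pos"],o["tool_rot"],o["contact_force"])
E
```

```text
scene cam at (array([0.0271, 0.8168, 0.9286]), array([ 0.4167, -0.6227, -0.6623]))
jig [([306.7, 269.0], 0.77), ([305.0, 232.6], 0.35)]
round_bar [([338.0, 246.2], 0.83)]
bar_head [([341.3, 250.2], 0.93), ([304.8, 274.0], 0.3)]
bar_tail [([341.4, 245.3], 0.81)]
depth_stop [([294.4, 280.5], 0.72)]
stop_face [([294.9, 280.4], 0.66)]
clamp_arm [([304.5, 230.7], 0.67)]
clamp_handle [([304.1, 234.3], 0.9), ([303.1, 267.0], 0.51)]
clamp_hinge [([306.2, 268.0], 0.7)]
tape_measure [([176.8, 293.8], 0.74), ([305.9, 272.0], 0.28)]
sanding_block [([445.5, 233.6], 0.96)]
top cam at (array([0.4656, 0.0463, 1.3975]), array([ 0.0428,  0.0164, -0.9993]))
jig [([320.9, 219.4], 0.72), ([363.8, 243.6], 0.34)]
round_bar [([363.5, 243.3], 0.82)]
bar_head [([363.3, 246.0], 0.78)]
bar_tail [([363.3, 240.7], 0.57)]
depth_stop [([285.8, 226.9], 0.5)]
stop_face [([286.1, 228.2], 0.79), ([367.9, 242.5], 0.22)]
clamp_arm [([310.8, 234.5], 0.86)]
clamp_handle [([306.3, 231.6], 0.73)]
clamp_hinge [([318.1, 218.3], 0.86)]
tape_measure [([214.1, 144.4], 0.56)]
sanding_block []
1.2 [ 0.1721 -0.6527  0.3039] [-0.      0.9917  0.1285  0.    ] [ 0.522  -0.5173 -0.3483]
```

View pics/scene0.png

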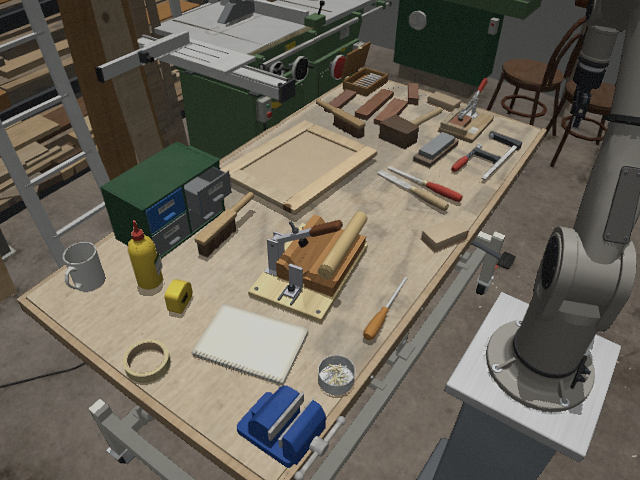

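View pics/top0.png

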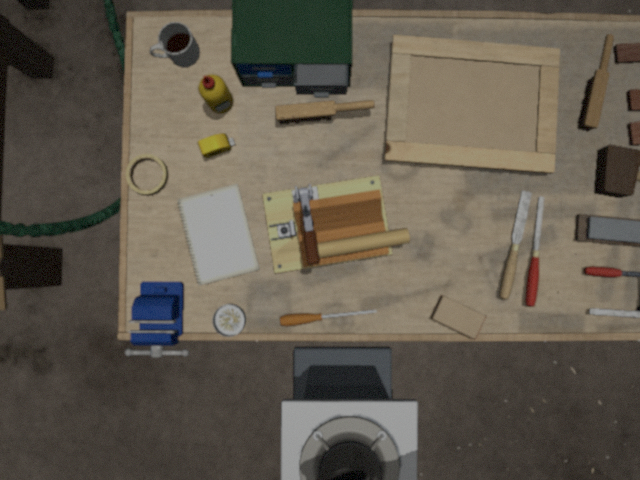

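The pictures show the jig with its stop towards world +y (top view: stop at 285,229, bar from about 316,250 to 408,237, raised arm at 310,235). I'll enlarge both for accurate points.

```bash
python3 - <<'E'
import cv2
a=cv2.imread("pics/top0.png")[165:285,255:415]; cv2.imwrite("pics/tc.png",cv2.resize(cv2.convertScaleAbs(a,alpha=1.5),None,fx=5,fy=5,interpolation=cv2.INTER_CUBIC))
a=cv2.imread("pics/scene0.png")[200:320,240:380]; cv2.imwrite("pics/sc.png",cv2.resize(cv2.convertScaleAbs(a,alpha=1.3),None,fx=5,fy=5,interpolation=cv2.INTER_CUBIC))
E
```

```text
(no output)
```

View pics/tc.png

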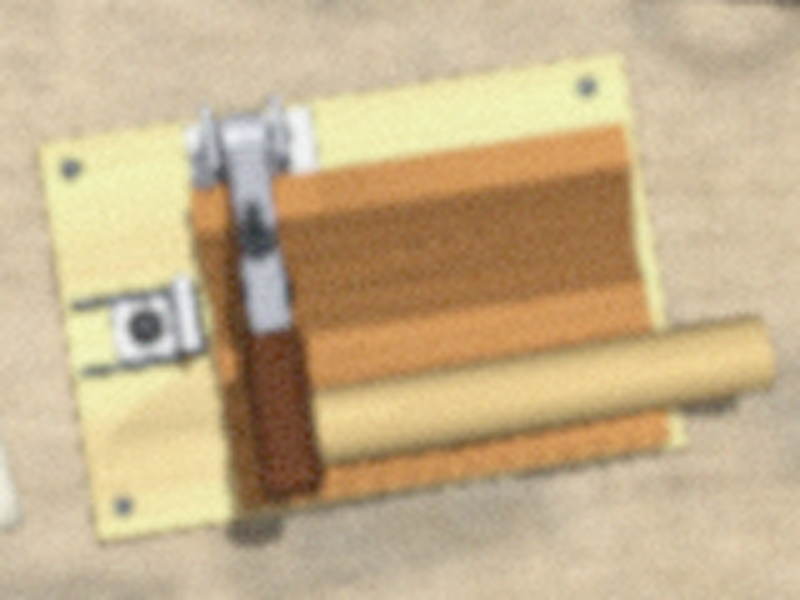

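View pics/sc.png

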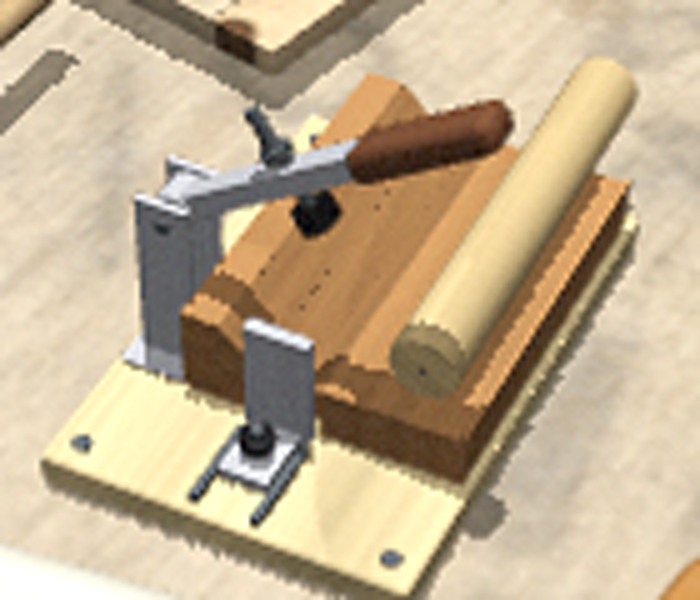

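```bash
python3 - <<'E'
from h import *
from scipy.optimize import least_squares
np.set_printoptions(precision=4,suppress=True)
T=lambda u,v:[255+u/5,165+v/5]
S=lambda u,v:[240+u/5,200+v/5]
# board corners (top)
P=[at("top",T(*c),.018) for c in[(42,145),(622,57),(685,445),(100,540)]]
print(np.array(P)); print([np.linalg.norm(P[i]-P[(i+1)%4]) for i in range(4)])
ctr=np.mean(P,0)
ylong=(P[0]+P[3]-P[1]-P[2])/2; yaw=np.arctan2(-ylong[0],ylong[1]); xs=(P[0]+P[1]-P[2]-P[3])/2
print("yaw",yaw,np.arctan2(xs[1],xs[0]),ctr)
obs=[("top",T(670,440),(-.09,-.11,.051)),("top",T(240,512),(-.09,.09,.051)),
("top",T(632,168),(.036,-.11,.066)),("top",T(195,227),(.036,.09,.066)),("top",T(640,283),(-.017,-.11,.047)),
("scene",S(630,182),(-.09,-.11,.051)),("scene",S(478,405),(-.09,.09,.051))]
def W(p,L):
    c,s=np.cos(p[2]),np.sin(p[2]);L=np.atleast_2d(L)
    return np.c_[p[0]+c*L[:,0]-s*L[:,1],p[1]+s*L[:,0]+c*L[:,1],L[:,2]]
# board long half-len .14, unknown y offset p[3]
bl=lambda p:[(.095,.14+p[3],.018),(.095,-.14+p[3],.018),(-.095,-.14+p[3],.018),(-.095,.14+p[3],.018)]
bt=[T(*c) for c in[(42,145),(622,57),(685,445),(100,540)]]
bs=[S(42,465),None,None,S(412,592)]
def res(p):
    r=[]
    for c,uv,L in obs: r.append(proj(c,W(p,L))[0]-uv)
    for L,uv in zip(bl(p),bt): r.append(proj("top",W(p,L))[0]-uv)
    return np.array(r).ravel()
s=least_squares(res,[ctr[0],ctr[1],yaw,.02],loss="soft_l1")
print(s.x); print(res(s.x).reshape(-1,2))
p=s.x; np.save("jig.npy",p)
inv=lambda w:[np.cos(p[2])*(w[0]-p[0])+np.sin(p[2])*(w[1]-p[1]),-np.sin(p[2])*(w[0]-p[0])+np.cos(p[2])*(w[1]-p[1])]
for n,uv,z in[("tail near",(772,385),.065),("tail far",(762,318),.065),("tailtop mid",(768,350),.065),("mid far",(400,378),.065),("mid near",(400,452),.065),("stop top face l",(190,278),.066),("stop face r",(208,350),.066)]:
    w=at("top",T(*uv),z);print(n,w,inv(w))
print("head tri scene",inv(at("scene",S(425,366),.065)), "tail scene far end",inv(at("scene",S(610,75),.075)))
print("stop scene top", inv(at("scene",S(249,322),.066)),inv(at("scene",S(310,348),.066)))
h=tri(ray("top",T(292,490)),ray("scene",S(500,125)));print("handle end",h,inv(h[0]))
E
```

```text
[[ 0.632   0.2022  0.018 ]
 [ 0.6749 -0.07    0.018 ]
 [ 0.4926 -0.0993  0.018 ]
 [ 0.4473  0.1733  0.018 ]]
[np.float64(0.27548920486841977), np.float64(0.1846350867986834), np.float64(0.2763544204850347), np.float64(0.186955898067772)]
yaw 0.16033523840634928 0.15731013780538877 [0.5617 0.0515 0.018 ]
[0.565  0.0329 0.162  0.0189]
[[ 0.5171  0.1304]
 [-0.2146 -0.406 ]
 [-0.2481 -0.5646]
 [-0.1576  1.4432]
 [ 1.1745  0.1063]
 [ 0.4609 -0.731 ]
 [-1.9274  6.6574]
 [-1.2322 -0.4604]
 [ 0.5478 -1.4287]
 [ 1.1065  0.7888]
 [-0.4899  0.7399]]
tail near [ 0.5189 -0.1338  0.065 ] [np.float64(-0.07235865720492637), np.float64(-0.1570693441238826)]
tail far [ 0.5492 -0.1293  0.065 ] [np.float64(-0.04172809992658162), np.float64(-0.15757172233964217)]
tailtop mid [ 0.5347 -0.132   0.065 ] [np.float64(-0.056453260939164945), np.float64(-0.15787839352869637)]
mid far [0.5214 0.0343 0.065 ] [np.float64(-0.04277711117679712), np.float64(0.008423605243586561)]
mid near [0.4881 0.0342 0.065 ] [np.float64(-0.07572333710570686), np.float64(0.013685307265766335)]
stop top face l [0.5662 0.1293 0.066 ] [np.float64(0.01670219610671555), np.float64(0.09492920573865442)]
stop face r [0.5337 0.1209 0.066 ] [np.float64(-0.016728376454272494), np.float64(0.09192555761000266)]
head tri scene [np.float64(-0.05855627620669191), np.float64(0.06977436956395346)] tail scene far end [np.float64(-0.05850728034615765), np.float64(-0.15340583177465894)]
stop scene top [np.float64(0.026243647480222405), np.float64(0.08101331466757133)] [np.float64(-0.0067734337969613465), np.float64(0.08366563790967631)]
handle end (array([0.4707, 0.079 , 0.2117]), np.float64(0.0010788328271742454)) [np.float64(-0.08565660332435474), np.float64(0.060708069329297815)]
```

The fit puts the jig at (0.565, 0.033) with yaw 0.162. The bar axis is at jig x ≈ -58 mm, the head at y ≈ +70 mm, the stop at y ≈ +94 mm, and the arm is raised ≈ 0.61 rad. Moving towards the bar's near side now.

Request:
servo_tool:
  motion: [1, -1, 0, 0, 0, 0.64, 0, 1, -1, 0, 0, 0, 0, 0, 1, -1, 0, 0, 0, 0, 0, 1, -1, 0, 0, 0, 0, 0, 1, -1, 0, 0, 0, 0, 0]

```text
t: 1.82
eef_pos: [0.253, -0.5357, 0.304]
tool_rot: [0.0, 0.997, 0.081, 0.0]
contact_force: [0.8, 0.4, 0.3]
gripper_width: 0.998
grasp_force: 0.0
```

Request:
servo_tool:
  motion: [1, -1, 0, 0, 0, 0, 0, 1, -1, 0, 0, 0, 0, 0, 1, -1, 0, 0, 0, 0, 0, 1, -1, 0, 0, 0, 0, 0, 1, -1, 0, 0, 0, 0, 0]

```text
t: 2.45
eef_pos: [0.3355, -0.4209, 0.3041]
tool_rot: [0.0, 0.997, 0.081, 0.0]
contact_force: [0.6, 0.2, 1.0]
gripper_width: 0.998
grasp_force: 0.0
```

Request:
servo_tool:
  motion: [0.5, -1, 0, 0, 0, 0, 0, 0.5, -1, 0, 0, 0, 0, 0, 0.5, -1, 0, 0, 0, 0, 0, 0.5, -1, 0, 0, 0, 0, 0, 0.5, -1, 0, 0, 0, 0, 0]

```text
t: 3.08
eef_pos: [0.3685, -0.3142, 0.3041]
tool_rot: [0.0, 0.997, 0.081, 0.0]
contact_force: [-0.2, 0.1, 0.0]
gripper_width: 0.998
grasp_force: 0.0
```

Request:
servo_tool:
  motion: [0.5, -1, 0, 0, 0, 0, 0, 0.5, -1, 0, 0, 0, 0, 0, 0.5, -1, 0, 0, 0, 0, 0, 0.5, -1, 0, 0, 0, 0, 0, 0.5, -1, 0, 0, 0, 0, 0]

```text
t: 3.7
eef_pos: [0.4017, -0.2075, 0.3041]
tool_rot: [0.0, 0.997, 0.081, 0.0]
contact_force: [-0.1, 0.3, 1.1]
gripper_width: 0.995
grasp_force: 0.0
```

```bash
cat >> h.py <<'E'
from scipy.spatial.transform import Rotation
def st():
    np.set_printoptions(precision=4,suppress=True)
    p=np.load("jig.npy");o=bot.get_obs();e=np.array(o["eef_pos"]);d=e[:2]-p[:2];c,s=np.cos(p[2]),np.sin(p[2])
    q=o["tool_rot"];R=Rotation.from_quat([q[1],q[2],q[3],q[0]]).as_matrix()
    print("t",o["t"],"jig xyz",c*d[0]+s*d[1],-s*d[0]+c*d[1],e[2],"toolx yaw err",np.arctan2(R[1,0],R[0,0])-p[2],"tilt",R[:,2],"F",np.array(o["contact_force"]),"g",o["gripper_width"],"oh",bot.finger_overhang)
E
python3 -c "
from h import *
st()"
```

```text
t 3.7 jig xyz -0.19994221156581649 -0.21089909046458902 0.30412274990903393 toolx yaw err -0.00027100131227356106 tilt [ 0.0005 -0.0003 -1.    ] F [-0.0922  0.3033  1.0738] g 0.9950382746472667 oh 0.0726
```

Request:
servo_tool:
  motion: [0.64, -1, 0, 0, 0, 0, 0, 0.64, -1, 0, 0, 0, 0, 0, 0.64, -1, 0, 0, 0, 0, 0, 0.64, -1, 0, 0, 0, 0, 0, 0.64, -1, 0, 0, 0, 0, 0]

```text
t: 4.32
eef_pos: [0.4488, -0.0985, 0.3041]
tool_rot: [0.0, 0.997, 0.081, 0.0]
contact_force: [-0.1, -0.4, 0.0]
gripper_width: 1.001
grasp_force: 0.0
```

Request:
servo_tool:
  motion: [0.64, -1, 0.6, 0, 0, 0, 0, 0.64, -1, 0.8, 0, 0, 0, 0, 0.64, -1, 1, 0, 0, 0, 0, 0, 0, 1, 0, 0, 0, 0, 0, 0, 1, 0, 0, 0, 0]

```text
t: 4.95
eef_pos: [0.477, -0.0334, 0.2155]
tool_rot: [0.0, 0.997, 0.081, 0.0]
contact_force: [-0.4, 0.6, 1.0]
gripper_width: 1.002
grasp_force: 0.0
```

Request:
servo_tool:
  motion: [0, 0, 1, 0, 0, 0, 0, 0, 0, 1, 0, 0, 0, 0, 0, 0, 1, 0, 0, 0, 0, 0, 0, 0.5, 0, 0, 0, 0, 0, 0, 0, 0, 0, 0, 0]

```text
t: 5.58
eef_pos: [0.4766, -0.0337, 0.1456]
tool_rot: [-0.0, 0.997, 0.081, -0.0]
contact_force: [0.3, -0.2, 0.5]
gripper_width: 0.998
grasp_force: 0.0
```

```bash
python3 -c "
from h import *
st()
save('scene','s1.png')
import cv2
a=cv2.imread('pics/s1.png')[190:320,240:400]; cv2.imwrite('pics/s1c.png',cv2.resize(cv2.convertScaleAbs(a,alpha=1.3),None,fx=4.5,fy=4.5))"
```

```text
t 5.575 jig xyz -0.09797045702277943 -0.05150115932290497 0.14561628558187478 toolx yaw err -0.0001502756133612837 tilt [-0.0009  0.     -1.    ] F [ 0.3273 -0.1733  0.4591] g 0.9982692534523556 oh 0.0726
```

View pics/s1c.png

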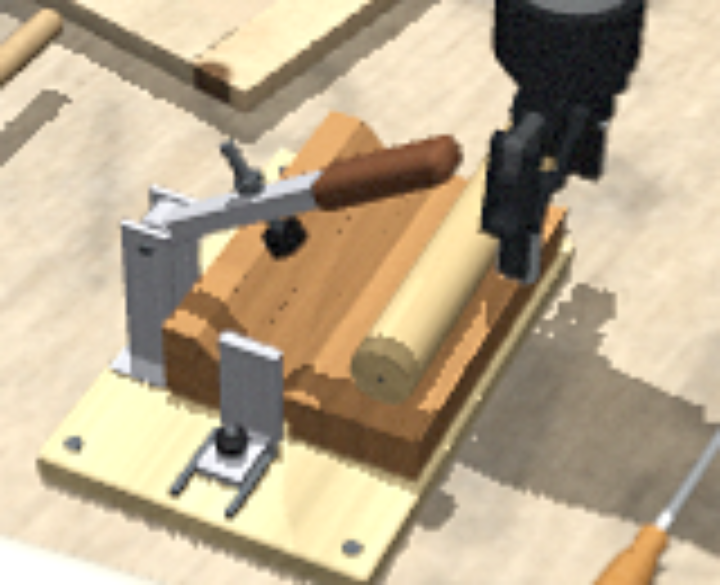

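The open fingers stand just behind the bar, with the near finger's tip at about (356, 252) in the scene picture. The clamp handle is well clear.

```bash
python3 -c "
from h import *
p=np.load('jig.npy');c,s=np.cos(p[2]),np.sin(p[2])
for z in (.07,.08,.09):
  for x in(-.109,-.087):
    for y in (-.009,.005): print(x,y,z,proj('scene',[p[0]+c*x-s*y,p[1]+s*x+c*y,z]))
"
```

```text
-0.109 -0.009 0.07 [[358.69282356 257.18208174]]
-0.109 0.005 0.07 [[356.41100744 260.87217191]]
-0.087 -0.009 0.07 [[350.08132021 254.32804844]]
-0.087 0.005 0.07 [[347.74511201 257.97731682]]
-0.109 -0.009 0.08 [[358.97829419 254.06809736]]
-0.109 0.005 0.08 [[356.68675816 257.75424258]]
-0.087 -0.009 0.08 [[350.3192476 251.2146688]]
-0.087 0.005 0.08 [[347.97262269 254.85976801]]
-0.109 -0.009 0.09 [[359.26649425 250.92047314]]
-0.109 0.005 0.09 [[356.96518322 254.60226479]]
-0.087 -0.009 0.09 [[350.55945674 248.06789295]]
-0.087 0.005 0.09 [[348.20234835 251.7084175 ]]
```

Request:
servo_tool:
  motion: [0, 0, 0.7, 0, 0, 0, 0, 0, 0, 0.65, 0, 0, 0, 0, 0, 0, 0, 0, 0, 0, 0, 0.3, 0, 0, 0, 0, 0, 0, 0.25, 0, 0, 0, 0, 0, 0]

```text
t: 6.25
eef_pos: [0.4885, -0.0318, 0.1193]
tool_rot: [0.0, 0.997, 0.081, 0.001]
contact_force: [-0.2, 0.3, -0.1]
gripper_width: 1.003
grasp_force: 0.0
```

Request:
servo_tool:
  motion: [0.25, 0, 0, 0, 0, 0, 0, 0.25, 0, 0, 0, 0, 0, 0, 0.25, 0, 0, 0, 0, 0, 0, 0.25, 0, 0, 0, 0, 0, 0, 0.25, 0, 0, 0, 0, 0, 0]

```text
t: 6.88
eef_pos: [0.5126, -0.0279, 0.1189]
tool_rot: [0.0, 0.997, 0.081, 0.0]
contact_force: [-0.6, 0.3, 0.1]
gripper_width: 0.999
grasp_force: 0.1
```

Request:
servo_tool:
  motion: [0.25, 0, 0, 0, 0, 0, 0, 0.25, 0, 0, 0, 0, 0, 0, 0.25, 0, 0, 0, 0, 0, 0, 0.25, 0, 0, 0, 0, 0, 0, 0, 0, 0, 0, 0, 0, 0]

```text
t: 7.5
eef_pos: [0.5325, -0.0246, 0.1189]
tool_rot: [-0.0, 0.997, 0.081, 0.0]
contact_force: [-0.5, 0.2, 0.1]
gripper_width: 1.001
grasp_force: 0.0
```

```bash
python3 -c "
from h import *
st()
save('scene','s2.png')
import cv2
a=cv2.imread('pics/s2.png')[190:320,240:400]; cv2.imwrite('pics/s2c.png',cv2.resize(cv2.convertScaleAbs(a,alpha=1.3),None,fx=4.5,fy=4.5))"
```

```text
t 7.5 jig xyz -0.04132984034279508 -0.05146817287731986 0.11891982900539103 toolx yaw err -9.032131624278628e-05 tilt [ 0.0004  0.0002 -1.    ] F [-0.4947  0.1683  0.0894] g 1.0005076790900351 oh 0.0726
```

View pics/s2c.png

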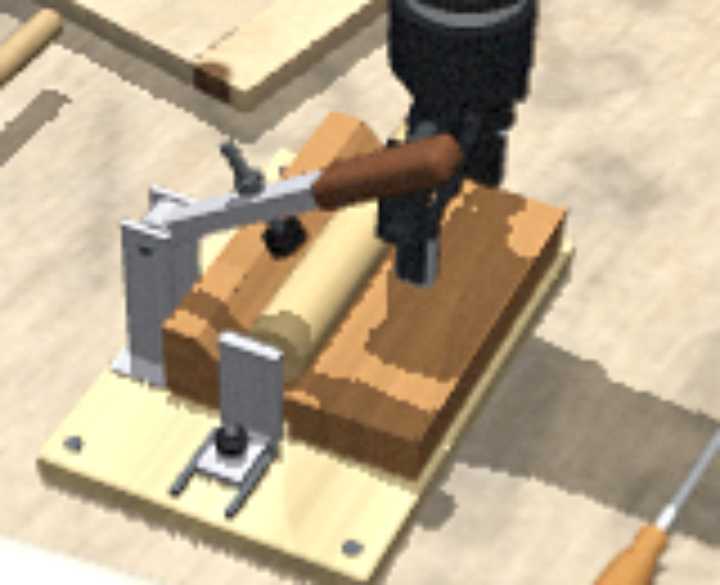

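The bar lies in the vee (head near crop 280,330) and the stop is untouched. I'll go up and round to behind the tail.

Request:
servo_tool:
  motion: [-0.5, 0, -1, 0, 0, 0, 0, 0, 0, -1, 0, 0, 0, 0, 0, 0.5, -1, 0, 0, 0, 0.5, 0.5, 1, 0, 0, 0, 0, 1, 0.5, 1, 0, 0, 0, 0, 1]

```text
t: 8.18
eef_pos: [0.5506, -0.074, 0.1784]
tool_rot: [0.0, 0.997, 0.081, -0.0]
contact_force: [1.1, 0.2, -0.4]
gripper_width: 0.377
grasp_force: 0.0
```

Request:
servo_tool:
  motion: [0.5, 1, 0, 0, 0, 0, 1, 0.5, 1, 0, 0, 0, 0, 1, 0.57, 1, 0, 0, 0, 0, 1, 0, 1, 0, 0, 0, 0, 1, 0, 0.5, 0, 0, 0, 0, 1]

```text
t: 8.8
eef_pos: [0.595, -0.1584, 0.1781]
tool_rot: [0.0, 0.997, 0.08, -0.001]
contact_force: [0.5, 0.2, -0.3]
gripper_width: 0.002
grasp_force: 0.0
```

Request:
servo_tool:
  motion: [0, 0, 1, 0, 0, 0, 1, 0, 0, 1, 0, 0, 0, 1, 0, 0, 0.9, 0, 0, 0, 1, 0, 0, 0, 0, 0, 0, 1]

```text
t: 9.3
eef_pos: [0.5941, -0.1553, 0.1185]
tool_rot: [-0.001, 0.997, 0.081, -0.002]
contact_force: [0.1, -1.1, 0.1]
gripper_width: 0.002
grasp_force: 0.0
```

```bash
python3 -c "
from h import *
st()
save('top','t3.png'); save('scene','s3.png')
import cv2
a=cv2.imread('pics/t3.png')[165:285,275:435]; a=cv2.resize(cv2.convertScaleAbs(a,alpha=1.5),None,fx=4,fy=4,interpolation=cv2.INTER_CUBIC)
cv2.imwrite('pics/t3c.png',a)"
```

```text
t 9.3 jig xyz -0.0016258563963762185 -0.1903939069726818 0.11853493348157979 toolx yaw err 0.000993598636962023 tilt [-0.0041  0.0011 -1.    ] F [ 0.0672 -1.092   0.0932] g 0.002111138406911699 oh 0.0726
```

View pics/t3c.png

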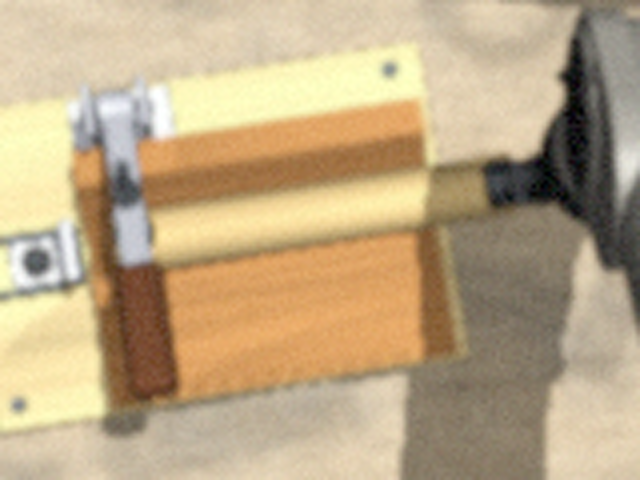

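The bar is seated along the vee and the closed fingers are just behind its tail (crop 487,185). Pushing it along now.

Request:
servo_tool:
  motion: [0, -0.2, 0, 0, 0, 0, 1, 0, -0.2, 0, 0, 0, 0, 1, 0, -0.2, 0, 0, 0, 0, 1, 0, -0.2, 0, 0, 0, 0, 1, 0, -0.2, 0, 0, 0, 0, 1]

```text
t: 10.02
eef_pos: [0.5922, -0.1362, 0.121]
tool_rot: [0.0, 0.997, 0.081, 0.0]
contact_force: [-1.1, 0.9, 0.5]
gripper_width: -0.003
grasp_force: 0.0
```

Request:
servo_tool:
  motion: [0, -0.15, 0, 0, 0, 0, 1, 0, -0.1, 0, 0, 0, 0, 1, 0, -0.1, 0, 0, 0, 0, 1]

```text
t: 10.4
eef_pos: [0.5911, -0.13, 0.1209]
tool_rot: [0.0, 0.997, 0.081, 0.0]
contact_force: [0.3, -2.1, -0.2]
gripper_width: -0.001
grasp_force: 0.9
```

```bash
python3 -c "
from h import *
st()"
```

```text
t 10.4 jig xyz -0.0004561584659420019 -0.1649799115753503 0.12092967344069272 toolx yaw err -0.0007570597566238513 tilt [ 0.0002 -0.0005 -1.    ] F [ 0.3002 -2.0693 -0.2386] g -0.0010033436413194971 oh 0.0726
```

Request:
servo_tool:
  motion: [0, -0.1, 0, 0, 0, 0, 1, 0, -0.1, 0, 0, 0, 0, 1, 0, -0.1, 0, 0, 0, 0, 1]

```text
t: 10.78
eef_pos: [0.5901, -0.1236, 0.1209]
tool_rot: [0.0, 0.997, 0.081, 0.0]
contact_force: [0.2, -1.1, 0.3]
gripper_width: -0.004
grasp_force: 1.0
```

Request:
servo_tool:
  motion: [0, -0.06, 0, 0, 0, 0, 1, 0, 0, 0, 0, 0, 0, 1]

```text
t: 11.02
eef_pos: [0.5899, -0.1222, 0.1209]
tool_rot: [-0.0, 0.997, 0.081, -0.0]
contact_force: [0.4, -2.0, -0.5]
gripper_width: -0.001
grasp_force: 0.6
```

```bash
python3 -c "
from h import *
st()"
```

```text
t 11.025 jig xyz -0.0004405327696468189 -0.1571119876491329 0.12090402969845221 toolx yaw err 1.2703372289146753e-05 tilt [-0.0001  0.0002 -1.    ] F [ 0.3761 -1.9869 -0.5392] g -0.0009374545490535034 oh 0.0726
```

Request:
servo_tool:
  motion: [0, -0.05, 0, 0, 0, 0, 1, 0, 0, 0, 0, 0, 0, 1]

```text
t: 11.28
eef_pos: [0.5897, -0.1215, 0.1209]
tool_rot: [-0.0, 0.997, 0.081, -0.0]
contact_force: [0.2, -0.8, 0.6]
gripper_width: -0.001
grasp_force: 0.8
```

Request:
servo_tool:
  motion: [0, -0.05, 0, 0, 0, 0, 1, 0, 0, 0, 0, 0, 0, 1]

```text
t: 11.52
eef_pos: [0.5896, -0.1204, 0.1209]
tool_rot: [-0.0, 0.997, 0.081, 0.0]
contact_force: [0.3, -1.7, 0.5]
gripper_width: 0.002
grasp_force: 0.9
```

Request:
servo_tool:
  motion: [0, -0.04, 0, 0, 0, 0, 1, 0, 0, 0, 0, 0, 0, 1]

```text
t: 11.78
eef_pos: [0.5895, -0.1196, 0.1209]
tool_rot: [-0.0, 0.997, 0.081, 0.0]
contact_force: [0.5, -1.6, 1.1]
gripper_width: 0.003
grasp_force: 0.9
```

Request:
servo_tool:
  motion: [0, -0.03, 0, 0, 0, 0, 1, 0, 0, 0, 0, 0, 0, 1]

```text
t: 12.02
eef_pos: [0.5894, -0.1191, 0.1209]
tool_rot: [0.0, 0.997, 0.081, 0.0]
contact_force: [0.8, -1.1, 1.2]
gripper_width: 0.001
grasp_force: 1.0
```

Request:
servo_tool:
  motion: [0, -0.03, 0, 0, 0, 0, 1, 0, 0, 0, 0, 0, 0, 1]

```text
t: 12.28
eef_pos: [0.5893, -0.1184, 0.1209]
tool_rot: [-0.0, 0.997, 0.081, -0.0]
contact_force: [-0.1, -1.7, 0.4]
gripper_width: -0.0
grasp_force: 1.0
```

Request:
servo_tool:
  motion: [0, -0.03, 0, 0, 0, 0, 1, 0, 0, 0, 0, 0, 0, 1]

```text
t: 12.52
eef_pos: [0.5892, -0.1178, 0.1209]
tool_rot: [-0.0, 0.997, 0.081, -0.0]
contact_force: [0.1, -2.1, 0.8]
gripper_width: 0.001
grasp_force: 1.0
```

Request:
servo_tool:
  motion: [0, -0.03, 0, 0, 0, 0, 1, 0, 0, 0, 0, 0, 0, 1]

```text
t: 12.78
eef_pos: [0.5891, -0.1172, 0.1209]
tool_rot: [-0.0, 0.997, 0.081, 0.0]
contact_force: [-0.1, -1.8, 1.1]
gripper_width: -0.003
grasp_force: 1.0
```

Request:
servo_tool:
  motion: [0, -0.03, 0, 0, 0, 0, 1, 0, 0, 0, 0, 0, 0, 1]

```text
t: 13.02
eef_pos: [0.589, -0.1167, 0.1209]
tool_rot: [-0.0, 0.997, 0.081, -0.0]
contact_force: [0.6, -1.9, 0.7]
gripper_width: 0.002
grasp_force: 1.0
```

Request:
servo_tool:
  motion: [0, -0.03, 0, 0, 0, 0, 1, 0, 0, 0, 0, 0, 0, 1]

```text
t: 13.28
eef_pos: [0.5889, -0.1161, 0.1209]
tool_rot: [-0.0, 0.997, 0.081, -0.0]
contact_force: [-0.1, -2.7, 0.4]
gripper_width: -0.001
grasp_force: 1.0
```

Request:
servo_tool:
  motion: [0, -0.03, 0, 0, 0, 0, 1, 0, 0, 0, 0, 0, 0, 1]

```text
t: 13.52
eef_pos: [0.5888, -0.1154, 0.1209]
tool_rot: [-0.0, 0.997, 0.081, -0.0]
contact_force: [0.4, -2.9, 0.4]
gripper_width: -0.001
grasp_force: 1.0
```

Request:
servo_tool:
  motion: [0, -0.03, 0, 0, 0, 0, 1, 0, 0, 0, 0, 0, 0, 1]

```text
t: 13.78
eef_pos: [0.5887, -0.1149, 0.1209]
tool_rot: [-0.0, 0.997, 0.081, 0.0]
contact_force: [-0.0, -2.5, 0.6]
gripper_width: -0.001
grasp_force: 1.0
```

Request:
servo_tool:
  motion: [0, -0.03, 0, 0, 0, 0, 1, 0, 0, 0, 0, 0, 0, 1]

```text
t: 14.02
eef_pos: [0.5886, -0.1143, 0.1209]
tool_rot: [-0.0, 0.997, 0.081, 0.0]
contact_force: [0.2, -1.9, 0.2]
gripper_width: 0.001
grasp_force: 1.0
```

```bash
python3 -c "
from h import *
st()
save('scene','s4.png')
import cv2
ims=[cv2.resize(cv2.convertScaleAbs(cv2.imread(f'pics/{n}.png')[235:310,280:330],alpha=1.3),None,fx=7.5,fy=7.5,interpolation=cv2.INTER_CUBIC) for n in('scene0','s4')]
cv2.imwrite('pics/s4c.png',cv2.hconcat(ims))"
```

```text
t 14.025 jig xyz -0.00040679343352822625 -0.1490762740204923 0.12092443058748263 toolx yaw err -0.0001313293878655586 tilt [ 0.  0. -1.] F [ 0.184  -1.9306  0.1861] g 0.0007692715083835679 oh 0.0726
```

View pics/s4c.png

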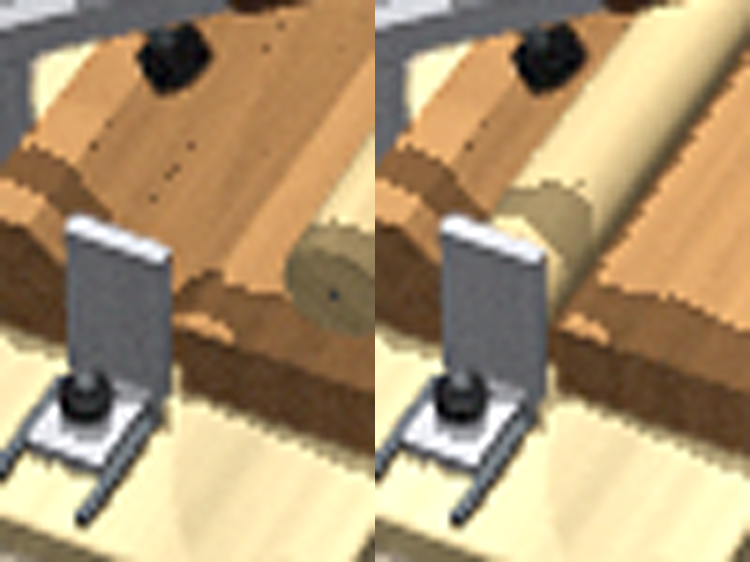

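The head is now right behind the stop plate and the stop hasn't moved. I'll carry on in small steps.

Request:
servo_tool:
  motion: [0, -0.03, 0, 0, 0, 0, 1, 0, 0, 0, 0, 0, 0, 1]

```text
t: 14.32
eef_pos: [0.5885, -0.1138, 0.1209]
tool_rot: [0.0, 0.997, 0.081, 0.0]
contact_force: [0.1, -2.4, 0.8]
gripper_width: -0.0
grasp_force: 1.2
```

Request:
servo_tool:
  motion: [0, -0.03, 0, 0, 0, 0, 1, 0, 0, 0, 0, 0, 0, 1]

```text
t: 14.58
eef_pos: [0.5885, -0.1137, 0.1209]
tool_rot: [0.0, 0.997, 0.081, 0.0]
contact_force: [0.7, -3.6, 1.5]
gripper_width: 0.003
grasp_force: 2.2
```

Request:
servo_tool:
  motion: [0, -0.03, 0, 0, 0, 0, 1, 0, 0, 0, 0, 0, 0, 1]

```text
t: 14.82
eef_pos: [0.5885, -0.1136, 0.121]
tool_rot: [0.001, 0.997, 0.08, 0.0]
contact_force: [0.8, -6.2, -0.4]
gripper_width: -0.001
grasp_force: 2.9
```

6 N at the tail, which is about 4 N on the stop. I'll hold briefly, withdraw, and go up over the clamp handle.

Request:
servo_tool:
  motion: [0, 0, 0, 0, 0, 0, 1, 0, 0.3, 0, 0, 0, 0, 1, 0, 1, 0, 0, 0, 0, 1, 0, 0, -1, 0, 0, 0, 1, 0, 0, -1, 0, 0, 0, 1]

```text
t: 15.45
eef_pos: [0.5927, -0.1382, 0.1625]
tool_rot: [-0.0, 0.997, 0.081, 0.0]
contact_force: [0.0, -0.6, 0.4]
gripper_width: 0.002
grasp_force: 0.0
```

Request:
servo_tool:
  motion: [0, 0, -1, 0, 0, 0, 1, 0, 0, -1, 0, 0, 0, 1, 0, 0, -1, 0, 0, 0, 1, 0, 0, -1, 0, 0, 0, 1, 0, 0, -1, 0, 0, 0, 1]

```text
t: 16.08
eef_pos: [0.5924, -0.1381, 0.2624]
tool_rot: [0.0, 0.997, 0.081, 0.0]
contact_force: [-0.4, 0.3, 0.7]
gripper_width: -0.0
grasp_force: 0.0
```

Request:
servo_tool:
  motion: [-0.3, -1, -1, 0, 0, 0, 1, -0.3, -1, -1, 0, 0, 0, 1, -0.3, -1, 0, 0, 0, 0, 1, -0.3, -1, 0, 0, 0, 0, 1, -0.3, -1, 0, 0, 0, 0, 1]

```text
t: 16.7
eef_pos: [0.5457, -0.0433, 0.3001]
tool_rot: [-0.0, 0.997, 0.081, -0.001]
contact_force: [0.4, 0.5, -0.3]
gripper_width: 0.001
grasp_force: 0.0
```

Request:
servo_tool:
  motion: [-0.3, -1, 0, 0, 0, 0, 1, -0.3, -1, 0, 0, 0, 0, 1, -0.3, -1, 0, 0, 0, 0, 1, -0.3, -1, 0, 0, 0, 0, 1, -0.2, -1, 0, 0, 0, 0, 1]

```text
t: 17.32
eef_pos: [0.5024, 0.051, 0.3009]
tool_rot: [0.0, 0.997, 0.081, 0.0]
contact_force: [-1.0, -0.2, -0.6]
gripper_width: -0.002
grasp_force: 0.0
```

Request:
servo_tool:
  motion: [0, -1, 0, 0, 0, 0, 1, 0, 0, 0, 0, 0, 0, 1, 0, 0, 0, 0, 0, 0, 1]

```text
t: 17.7
eef_pos: [0.4999, 0.0689, 0.3008]
tool_rot: [0.0, 0.997, 0.081, -0.0]
contact_force: [0.1, 0.7, 0.1]
gripper_width: 0.006
grasp_force: 0.0
```

```bash
python3 -c "
from h import *
st()
save('scene','s5.png')
import cv2
a=cv2.imread('pics/s5.png')[170:310,240:400]; cv2.imwrite('pics/s5c.png',cv2.resize(cv2.convertScaleAbs(a,alpha=1.3),None,fx=4.2,fy=4.2,interpolation=cv2.INTER_CUBIC))"
```

```text
t 17.7 jig xyz -0.05847859221888475 0.04605706916561122 0.3008194862695718 toolx yaw err -0.0007058495666498743 tilt [-0.0001 -0.0006 -1.    ] F [0.1422 0.6913 0.0594] g 0.005695688244613067 oh 0.0726
```

View pics/s5c.png

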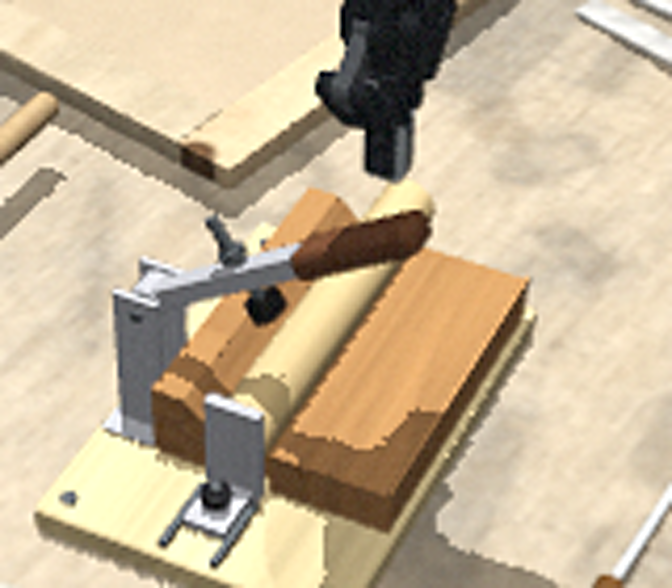

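Fingertips are above and slightly -y of the handle (tip at crop 385,175; handle at 365,245). I'll shift onto it and come down.

Request:
servo_tool:
  motion: [0, -0.7, 0, 0, 0, 0, 1, 0, 0, 0.6, 0, 0, 0, 1, 0, 0, 0.3, 0, 0, 0, 1, 0, 0, 0, 0, 0, 0, 1]

```text
t: 18.25
eef_pos: [0.4973, 0.083, 0.2821]
tool_rot: [0.0, 0.997, 0.081, -0.001]
contact_force: [0.9, -0.3, 0.2]
gripper_width: 0.001
grasp_force: 0.0
```

Request:
servo_tool:
  motion: [0, 0, 0.2, 0, 0, 0, 1, 0, 0, 0.1, 0, 0, 0, 1]

```text
t: 18.5
eef_pos: [0.498, 0.0833, 0.2773]
tool_rot: [0.0, 0.997, 0.081, 0.001]
contact_force: [-0.9, -0.4, 4.9]
gripper_width: -0.002
grasp_force: 2.1
```

Request:
servo_tool:
  motion: [-0.03, 0, 0.1, 0, 0, 0, 1, -0.03, 0, 0.1, 0, 0, 0, 1]

```text
t: 18.75
eef_pos: [0.4968, 0.0832, 0.2734]
tool_rot: [0.0, 0.997, 0.081, 0.001]
contact_force: [-1.4, -0.2, 5.0]
gripper_width: -0.003
grasp_force: 2.1
```

```bash
python3 -c "
from h import *
st()"
```

```text
t 18.75 jig xyz -0.059197362125655996 0.060590119552608776 0.2734162698866139 toolx yaw err -0.00045726243220961527 tilt [ 0.0012  0.0001 -1.    ] F [-1.3568 -0.2269  5.0254] g -0.002572089186888682 oh 0.0726
```

Request:
servo_tool:
  motion: [-0.2, 0, 0.31, 0, 0, 0, 1, -0.2, 0, 0.31, 0, 0, 0, 1, -0.2, 0, 0.31, 0, 0, 0, 1, -0.16, 0, 0.36, 0, 0, 0, 1, -0.16, 0, 0.36, 0, 0, 0, 1]

```text
t: 19.38
eef_pos: [0.4785, 0.0802, 0.2396]
tool_rot: [-0.0, 0.997, 0.081, 0.001]
contact_force: [5.0, 0.1, 1.5]
gripper_width: 0.002
grasp_force: 1.9
```

Request:
servo_tool:
  motion: [-0.16, 0, 0.36, 0, 0, 0, 1, -0.12, 0, 0.38, 0, 0, 0, 1, -0.12, 0, 0.38, 0, 0, 0, 1, -0.05, 0, 0.2, 0, 0, 0, 1, -0.05, 0, 0.1, 0, 0, 0, 1]

```text
t: 20.0
eef_pos: [0.4682, 0.0786, 0.2112]
tool_rot: [0.0, 0.997, 0.081, -0.0]
contact_force: [3.2, 0.4, 3.9]
gripper_width: 0.006
grasp_force: 1.8
```

```bash
python3 -c "
from h import *
st()"
```

```text
t 20.0 jig xyz -0.08814932687796272 0.060712151009036 0.21122548970875832 toolx yaw err -3.875045510823294e-05 tilt [-0.0004 -0.0001 -1.    ] F [3.1741 0.3517 3.8631] g 0.005814210215506363 oh 0.0726
```

Request:
servo_tool:
  motion: [0, 0, 0.15, 0, 0, 0, 1, 0, 0, 0.15, 0, 0, 0, 1, 0, 0, 0.15, 0, 0, 0, 1]

```text
t: 20.38
eef_pos: [0.4671, 0.0784, 0.2019]
tool_rot: [0.0, 0.997, 0.081, -0.001]
contact_force: [-2.6, 0.1, 4.5]
gripper_width: 0.0
grasp_force: 1.9
```

Request:
servo_tool:
  motion: [0, 0, 0.1, 0, 0, 0, 1, 0, 0, 0.1, 0, 0, 0, 1]

```text
t: 20.62
eef_pos: [0.4678, 0.0784, 0.1981]
tool_rot: [0.0, 0.997, 0.081, -0.001]
contact_force: [-2.3, -0.3, 5.0]
gripper_width: -0.006
grasp_force: 2.0
```

Request:
servo_tool:
  motion: [0, 0, 0.1, 0, 0, 0, 1, 0, 0, 0, 0, 0, 0, 1]

```text
t: 20.88
eef_pos: [0.4686, 0.0785, 0.1963]
tool_rot: [-0.0, 0.997, 0.081, 0.0]
contact_force: [-0.7, 0.4, 0.5]
gripper_width: -0.004
grasp_force: 0.0
```

Request:
servo_tool:
  motion: [0, 0, 0.1, 0, 0, 0, 1, 0, 0, 0, 0, 0, 0, 1]

```text
t: 21.12
eef_pos: [0.4686, 0.0786, 0.1945]
tool_rot: [-0.0, 0.997, 0.081, 0.0]
contact_force: [-0.3, 0.2, -0.0]
gripper_width: -0.002
grasp_force: 0.5
```

Request:
servo_tool:
  motion: [0, 0, 0.1, 0, 0, 0, 1, 0, 0, 0, 0, 0, 0, 1]

```text
t: 21.38
eef_pos: [0.4685, 0.0786, 0.1924]
tool_rot: [-0.0, 0.997, 0.081, 0.0]
contact_force: [0.2, -1.1, 1.9]
gripper_width: 0.004
grasp_force: 0.7
```

Request:
servo_tool:
  motion: [0, 0, 0.1, 0, 0, 0, 1, 0, 0, 0, 0, 0, 0, 1]

```text
t: 21.62
eef_pos: [0.4684, 0.0785, 0.1903]
tool_rot: [0.0, 0.997, 0.081, -0.0]
contact_force: [-1.0, -0.0, 1.5]
gripper_width: 0.006
grasp_force: 0.6
```

Request:
servo_tool:
  motion: [0, 0, 0.1, 0, 0, 0, 1, 0, 0, 0, 0, 0, 0, 1]

```text
t: 21.88
eef_pos: [0.4683, 0.0786, 0.1883]
tool_rot: [-0.0, 0.997, 0.081, -0.0]
contact_force: [-0.4, -1.0, 0.9]
gripper_width: 0.001
grasp_force: 0.3
```

Request:
servo_tool:
  motion: [0, 0, 0.1, 0, 0, 0, 1, 0, 0, 0, 0, 0, 0, 1]

```text
t: 22.12
eef_pos: [0.4684, 0.0786, 0.1863]
tool_rot: [-0.0, 0.997, 0.081, 0.0]
contact_force: [0.1, 0.6, -0.1]
gripper_width: 0.002
grasp_force: 0.0
```

Request:
servo_tool:
  motion: [0, 0, 0.1, 0, 0, 0, 1, 0, 0, 0, 0, 0, 0, 1]

```text
t: 22.38
eef_pos: [0.4684, 0.0786, 0.1844]
tool_rot: [-0.0, 0.997, 0.081, 0.0]
contact_force: [-0.9, -0.4, 1.0]
gripper_width: 0.001
grasp_force: 0.5
```

Request:
servo_tool:
  motion: [0, 0, 0.1, 0, 0, 0, 1, 0, 0, 0, 0, 0, 0, 1]

```text
t: 22.62
eef_pos: [0.4684, 0.0786, 0.1824]
tool_rot: [-0.0, 0.997, 0.081, 0.0]
contact_force: [-1.7, -0.4, 2.0]
gripper_width: -0.004
grasp_force: 0.7
```

Request:
servo_tool:
  motion: [0, 0, 0.1, 0, 0, 0, 1, 0, 0, 0, 0, 0, 0, 1]

```text
t: 22.88
eef_pos: [0.4684, 0.0786, 0.1803]
tool_rot: [-0.0, 0.997, 0.081, -0.0]
contact_force: [-0.4, 0.3, 1.8]
gripper_width: 0.001
grasp_force: 0.8
```

Request:
servo_tool:
  motion: [0, 0, 0.1, 0, 0, 0, 1, 0, 0, 0, 0, 0, 0, 1]

```text
t: 23.12
eef_pos: [0.4683, 0.0786, 0.1783]
tool_rot: [-0.0, 0.997, 0.081, -0.0]
contact_force: [-1.9, 0.1, 1.8]
gripper_width: -0.0
grasp_force: 0.8
```

```bash
python3 -c "
from h import *
st()
save('scene','s6.png')
import cv2
a=cv2.imread('pics/s6.png')[190:310,250:370]; cv2.imwrite('pics/s6c.png',cv2.resize(cv2.convertScaleAbs(a,alpha=1.3),None,fx=5,fy=5,interpolation=cv2.INTER_CUBIC))"
```

```text
t 23.125 jig xyz -0.0880236388848605 0.0606984742976818 0.17832870395384218 toolx yaw err -0.00015232146324711815 tilt [-0.0001  0.0001 -1.    ] F [-1.8858  0.0686  1.8288] g -0.000156371495146574 oh 0.0726
```

View pics/s6c.png

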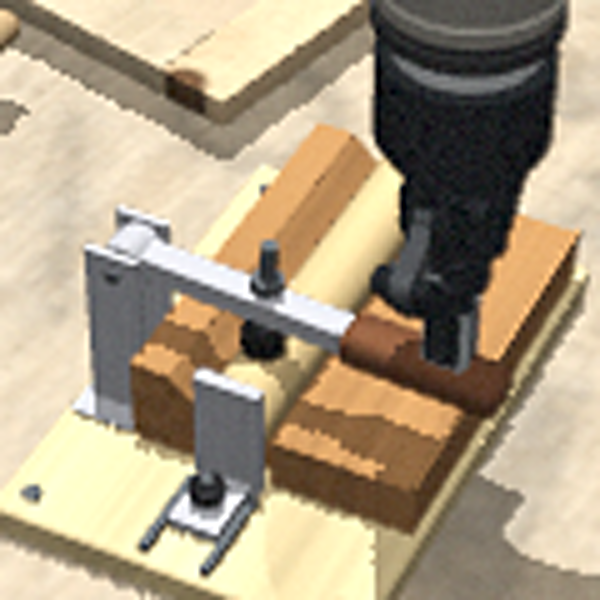

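The arm is level and the foot hangs just above or on the bar (crop 265,340). I'll go on in small steps.

Request:
servo_tool:
  motion: [0, 0, 0.1, 0, 0, 0, 1, 0, 0, 0, 0, 0, 0, 1]

```text
t: 23.42
eef_pos: [0.4683, 0.0786, 0.1765]
tool_rot: [0.0, 0.997, 0.081, -0.0]
contact_force: [-2.4, 0.0, 3.7]
gripper_width: -0.007
grasp_force: 1.8
```

Request:
servo_tool:
  motion: [0, 0, 0.08, 0, 0, 0, 1, 0, 0, 0, 0, 0, 0, 1]

```text
t: 23.68
eef_pos: [0.4684, 0.0786, 0.175]
tool_rot: [0.0, 0.997, 0.081, 0.0]
contact_force: [-2.7, 0.7, 5.3]
gripper_width: -0.003
grasp_force: 2.9
```

Request:
servo_tool:
  motion: [0, 0, 0.08, 0, 0, 0, 1, 0, 0, 0, 0, 0, 0, 1]

```text
t: 23.92
eef_pos: [0.4684, 0.0787, 0.1736]
tool_rot: [0.0, 0.997, 0.081, 0.0]
contact_force: [-3.5, 0.6, 8.6]
gripper_width: -0.004
grasp_force: 3.8
```

Request:
servo_tool:
  motion: [0, 0, 0.08, 0, 0, 0, 1, 0, 0, 0, 0, 0, 0, 1]

```text
t: 24.18
eef_pos: [0.4684, 0.0786, 0.1721]
tool_rot: [0.0, 0.997, 0.081, 0.0]
contact_force: [-3.0, -0.9, 9.9]
gripper_width: -0.002
grasp_force: 4.8
```

Request:
servo_tool:
  motion: [0, 0, 0.04, 0, 0, 0, 1, 0, 0, 0, 0, 0, 0, 1, 0, 0, 0, 0, 0, 0, 1]

```text
t: 24.55
eef_pos: [0.4684, 0.0787, 0.1715]
tool_rot: [0.0, 0.997, 0.081, 0.0]
contact_force: [-3.9, -0.4, 10.6]
gripper_width: -0.004
grasp_force: 5.8
```

Request:
servo_tool:
  motion: [0, 0, -0.1, 0, 0, 0, 1, 0, 0, -0.2, 0, 0, 0, 1, 0, 0, -0.4, 0, 0, 0, 1, 0, 0, -1, 0, 0, 0, 1, 0, 0, -1, 0, 0, 0, 1]

```text
t: 25.18
eef_pos: [0.4684, 0.0786, 0.2257]
tool_rot: [-0.0, 0.997, 0.081, 0.0]
contact_force: [0.3, -0.2, 0.4]
gripper_width: 0.001
grasp_force: 0.0
```

Request:
servo_tool:
  motion: [0, 0.5, -1, 0, 0, 0, 1, 0, 1, -1, 0, 0, 0, 1, 0, 1, 0, 0, 0, 0, 1, 0, 1, 0, 0, 0, 0, 1, 0, 0, 0, 0, 0, 0, 1]

```text
t: 25.8
eef_pos: [0.4798, 0.0082, 0.2652]
tool_rot: [0.0, 0.997, 0.079, 0.0]
contact_force: [-0.2, 0.2, 0.9]
gripper_width: 0.003
grasp_force: 0.0
```

```bash
python3 -c "
from h import *
st()
save('scene','s7.png')
import cv2
a=cv2.imread('pics/s7.png')[190:310,250:370]; cv2.imwrite('pics/s7c.png',cv2.resize(cv2.convertScaleAbs(a,alpha=1.3),None,fx=5,fy=5,interpolation=cv2.INTER_CUBIC))"
```

```text
t 25.8 jig xyz -0.08804829157356359 -0.01068946952939274 0.26520349368144225 toolx yaw err -0.003224441005926254 tilt [ 0.0004 -0.0004 -1.    ] F [-0.1611  0.2344  0.9347] g 0.0026355894060779658 oh 0.0726
```

View pics/s7c.png

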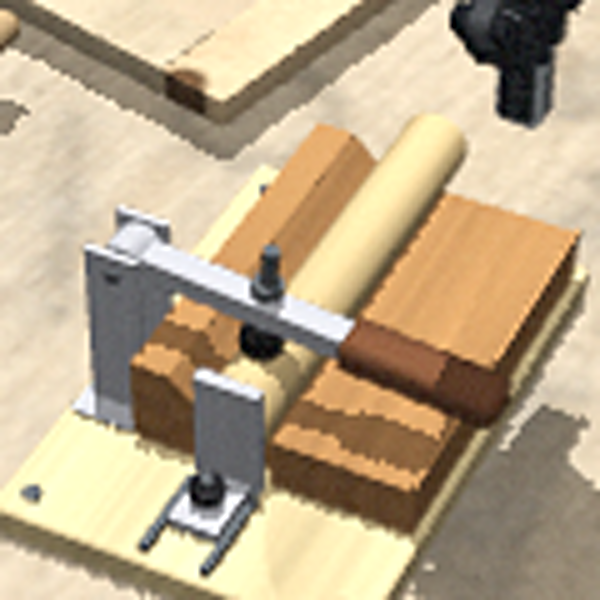

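The foot sits on the bar with the arm down. The bar lies in the vee against the unmoved stop, and the robot is clear.

```bash
python3 -c "
from station import bot
print(bot.hand_in())"
```

```text
the job is handed in; nothing more can be done
None
```

The job is handed in: the bar was rolled into the vee and pushed home with about 6 N, then clamped with about 10.6 N at the handle; the last picture shows it held, the stop unmoved and the robot clear, but hand-in gave no verdict.

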